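# Turn the drone arm to the fume extractor and switch it on

## Robot

A 6-joint arm with a two-finger parallel gripper is mounted at the origin on the work surface. World frame = base frame: x ahead of the robot, y to its left, z up, the work surface at z = 0. Lengths are in m, angles in degrees, forces in N, time in s.
With the tool pointing down it reaches from about 0.275 to 0.825 m from the base axis. Payload 4.9 kg.
Tool frame: the origin (TCP) lies at the very end of the fingers, on their centre line; the grasp point (between the pads) lies 19 mm behind it; z points along the fingers, y is the line along which they close (so a half turn about z gives the same grasp; the last joint's range is limited). The gripper opens to 85 mm and grips with 20 to 120 N. Pads are 22 mm wide; open, the fingers measure 114 mm over their backs; the gripper's body (76 mm by 85 mm) begins 54 mm behind the grasp point. The pads swing forward as they close: fully open they stand 13 mm farther back than shut.
Start: joints at [-79.595, 18.69, -11.035, 60.275, 0, 82.311], TCP at [0.171, -0.523, 0.231] pointing down, gripper open.
Joint ranges: [-152.03, 152.03], [-55.5, 102.48], [-74.3, 77.21], [-110.64, 120.58], [-84.22, 78.4], [-180, 180]. Speed limits (degrees/s): [147.25, 147.25, 180, 180, 180, 180].

## Interface

Orientations are given as a 3x3 rotation matrix whose columns are the frame's x, y, z axes.
In Python, from workcell import * gives the robot as it stands.
- The arm moves only by the tool arm_command, never from a script. Its argument "commands" is a list of rows, each an object of numbers: "ax", "ay", "az": the turn, a rotation vector about the tool's x, y, z in degrees; "tx", "ty", "tz": the shift along the tool's x, y, z in cm; "jaw": the finger opening in cm, from 0 to 8.54. In form: [{"ax": .., "ay": .., "az": .., "tx": .., "ty": .., "tz": .., "jaw": ..}, ...]. A call has 1 to 8 rows; each row is the pose to reach, as a shift and turn from the pose commanded when the call began, along the tool's axes at that moment; what a row does not reach only later rows make up. A row lasts 1/10 s, in which the tool goes at most 50 mm and 8.59 degrees, less where a joint would pass 70% of its speed; a pose out of reach is approached as far as the arm can. A call with a gripper value outside its range is refused whole. The fingers move at their own pace and stop on an object; "force" is the grip in N (left out, the last holds). Time passes only in rows, so rows that repeat a pose let the fingers close. It gives the time, the measured TCP pose, the force, the opening and the grip force at its end, in the units of the state.
- state(): the state, without advancing time (a new reading comes with each control period).
- read_camera(name): name is "side" or "top" or "wrist"; returns the picture (480x640x3 uint8, red, green, blue); there is no depth.
- camera_model(name): a dict with "fx", "fy", "cx", "cy" (pixels), "origin" and "rotation" of the camera in the world. Camera axes: x right, y down, z forward; pixel columns grow to the right and rows downward; lengths in m; the calibration is good to about 2 mm. A picture is of the moment at which its call begins: read the wrist's pose just before it. camera_model takes no time and is no camera call; for the wrist camera it gives the pose at the moment of the call.
- sign_off(): hands the job in; it is judged then, once.
The state is a dict: "clock": time; "joint_pos": joint angles; "joint_vel": joint speeds; "joint_efforts": joint torques, N m; "position": TCP position; "tcp_rot": TCP orientation; "force": force on the tool from outside, world axes, zero at the start; "wrist_torque": the same for the moment, N m; "gripper_width": finger opening in m; "gripper_force": force on a finger pad.
Only numpy, scipy, OpenCV 4.12 (cv2) and the standard library are available. Lean on these libraries where they do the work, as an engineer would, in place of code of your own. Each camera call takes 0.05 s, during which the arm holds its last target. There are 200 camera calls.

## Task

Get the bench ready for soldering: with a fingertip, push the arms of the drone round on its swivel stand until the orange arm, the one without a motor, points straight at the middle of the black fume extractor. Then push the red paddle switch on top of the extractor over to the other side as far as it goes, and leave both so. Only push, grip nothing, and leave the loose things on the bench where they are.

Things in the scene. Friction and masses are not known exactly. Their poses are not given: they have to be found in the camera images.
- stand: fixed aluminium swivel stand, round foot 120 mm across and at most 22 mm high, post 26 to 44 mm across up to z = 98 mm; origin at the centre of its underside on the bench, the turning axis rises vertically through it
- drone (a joint): turn of the drone about the stand's vertical axis, rad, growing anticlockwise seen from above, 0 when the orange arm lies along the stand's +x; free to turn -6.2 to 6.2 and stiff enough to stay where it is left (about 0.15 N m, i.e. 2 N at 80 mm from the axis)
- drone_hub (a point): centre of the drone on the turning axis, 106 mm above the bench (mid-height of the arms). Its frame turns with the drone: +x runs along the orange arm, +z up. Four straight arms at 90 degrees (orange along +x, dark ones along +y, -x, -y), 14 mm wide, 100 to 112 mm above the bench; between 50 and 105 mm from the axis they are bare and can be pushed sideways
- bare_tip (a point): top of the empty orange motor mount (34 mm disc) at the end of the orange arm, 125 mm from the axis, 114 mm above the bench. The dark arms carry there a black and copper motor 28 mm across on a 34 mm mount, top 139 mm above the bench. The body in the middle is 66 mm square, corners 47 mm out along the arms; its electronics reach 133 mm above the bench
- extractor: fixed black fume extractor, an upright fan box 140 mm (own x) by 50 mm (own y) by 130 mm high with the same round grille on both wide faces (its -y and +y faces); it stands left or right of the drone stand; origin at the centre of its underside; its +x points roughly away from the robot. The switch housing on top is 44 x 30 mm and reaches 138 mm above the bench
- fan_mid (a point): centre of the extractor's fan, in the middle of the box, 65 mm above the bench: the point that the orange arm must point at (seen from above)
- switch (a joint): angle of the red paddle switch, rad: 0 = off, leaning 0.5 rad from upright to the extractor's -x (towards the robot); 1.0 = fully on, leaning 0.5 rad to its +x, at the stop. It stays where it is left; needs about 1.5 N at the tip
- switch_tip (a point): middle of the paddle's free end. The paddle is 45 mm long, 18 mm wide (along the extractor's y), 8 mm thick, pivots about the extractor's y axis at 134 mm above the bench over the middle of the box; its tip stands at 173 mm when off or on, 179 mm when upright
- station: fixed black soldering station, box 140 x 100 x 85 mm high, on the other side of the drone stand from the extractor; origin at the centre of its underside
- spare_motor: loose black and copper motor standing on the bench, 28 mm across, 29 mm high, below the arms; leave alone; origin under its centre
- flux_jar: loose small jar with a yellow cap, 34 mm across, 35 mm high; leave alone; origin under its centre
- solder_spool: loose metal solder spool standing on end, 54 mm across, 42 mm high; leave alone; origin under its centre
- tape_roll: loose roll of black tape lying flat, 60 mm across, 18 mm high; leave alone; origin under its centre
- screwdriver: loose green-handled screwdriver lying down, 160 mm long; leave alone
- tweezers: loose dark steel tweezers lying flat, 110 mm long, 4 mm high; leave alone
Things that resemble listed ones, but are neither listed nor needed, are in the scene too. What is shaped like the extractor but green or pink is not meant.

How it is judged (in metres and radians):
On the way, in this order (a step that is already met when the one before it is completed fails the run):
1. the orange arm points at the middle of the extractor, and the drone has stopped (y of fan_mid in the frame of drone_hub between -0.022 and 0.022 m and x of fan_mid in the frame of drone_hub above 0.1 m and velocity of joint drone between -0.05 and 0.05 rad/s), for 0.2 s.
2. the red paddle switch is over on its far side (value of joint switch above 0.85 rad), for 0.2 s.
At the end, for the whole second after the job is handed in: The line along the orange arm, drawn on, passes within 22 mm of the fan's centre (seen from above), the drone is at rest, and the paddle switch is at 0.85 rad or more of its 1.0 (all of step 1 and value of joint switch above 0.85 rad); the robot touches nothing.
It fails at once if a loose thing (spare motor, jar, spool, tape, screwdriver or tweezers) is moved more than 15 mm or lifted (distance of any of spare_motor, flux_jar, solder_spool, tape_roll, screwdriver, tweezers from where it was at the start of the episode above 0.015 m).
It also fails if it takes over 72 s, if anything falls off the work surface, if the arm or the gripper's body presses on something with over 40 N, if the wrist force passes 120 N, or if a joint passes its speed limit or range.

## Working session

There is one attempt and no reset: what is moved stays moved. The work goes in short steps, Python scripts to look and compute and a tool call to move; the robot and the scene stay as the last step left them, time stands still between calls to the robot, and variables do not carry over. Pictures are saved under pics/ and viewed, at most 10 in all, crops included, and the job is handed in when it is done.

Besides the shell and the picture viewer there is one more tool, called after "Request:" in YAML: its name, and indented under it one key for each argument. arm_command: Moves the arm, as the interface text tells. Its arguments: {"type":"object","properties":{"commands":{"type":"array","items":{"type":"object","properties":{"ax":{"type":"number"},"ay":{"type":"number"},"az":{"type":"number"},"tx":{"type":"number"},"ty":{"type":"number"},"tz":{"type":"number"},"jaw":{"type":"number"}}}},"force":{"type":"number"}},"required":["commands"]}

```bash
mkdir -p pics; cat > h.py <<'E'
from workcell import *
import numpy as np, cv2
def snap(n,f):
    im=read_camera(n); cv2.imwrite('pics/'+f,cv2.cvtColor(im,cv2.COLOR_RGB2BGR)); return im
def plane(m,uv,z):
    d=np.array(m['rotation'])@np.array([(uv[0]-m['cx'])/m['fx'],(uv[1]-m['cy'])/m['fy'],1]); o=np.array(m['origin'])
    return o+d*(z-o[2])/d[2]
def proj(m,p):
    c=np.array(m['rotation']).T@(np.array(p)-np.array(m['origin'])); return [m['fx']*c[0]/c[2]+m['cx'],m['fy']*c[1]/c[2]+m['cy']]
E
python3 - <<'E'
from h import *
for n in('top','side'):
    snap(n,n+'0.png'); m=camera_model(n); print(n,m['fx'],m['cx'],m['cy'],np.round(m['origin'],3),np.round(m['rotation'],3).tolist())
s=state(); print(s['clock'],s['position'],np.round(s['tcp_rot'],3).tolist(),s['gripper_width'])
E
```

```text
top 581.9748779079972 314.8094384998669 242.20964801996269 [ 0.339 -0.128  1.361] [[-0.0, -0.995, 0.102], [-1.0, -0.0, -0.005], [0.005, -0.102, -0.995]]
side 599.9646731943583 321.0817143643618 239.81090412773676 [0.14  0.697 0.993] [[-0.933, -0.243, 0.264], [-0.358, 0.658, -0.662], [-0.013, -0.713, -0.701]]
0.1 [ 0.17074142 -0.52226171  0.23056569] [[0.951, 0.311, -0.0], [0.311, -0.951, 0.002], [0.0, -0.002, -1.0]] 0.08563589213162749
```

View pics/top0.png

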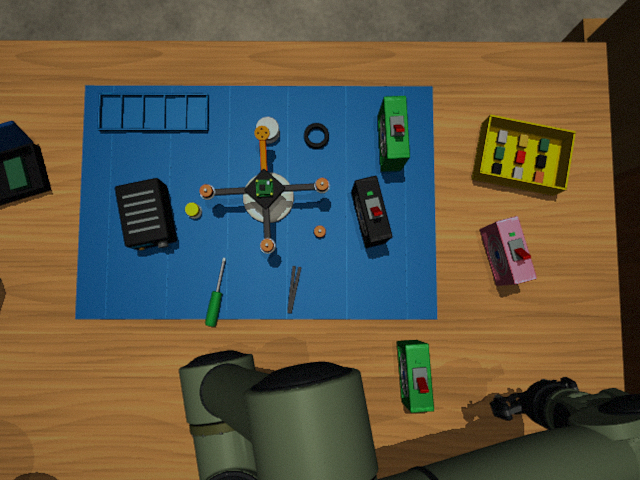

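View pics/side0.png

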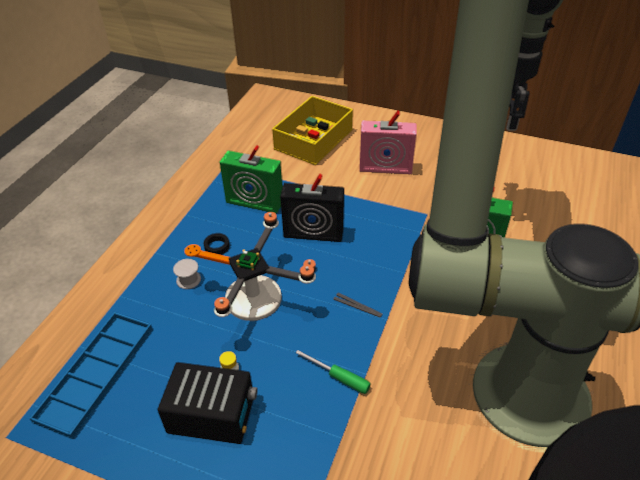

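The top view shows the drone's hub at about (264,188), its orange tip at (262,132), and the black extractor at (371,211) with a red paddle at (377,212). The side view confirms this: extractor at (313,212), paddle leaning towards the robot.

```bash
python3 - <<'E'
from h import *
im=cv2.imread('pics/top0.png'); m=camera_model('top')
cv2.imwrite('pics/c1.png',cv2.resize(im[165:255,340:400],None,fx=6,fy=6,interpolation=cv2.INTER_CUBIC))
hsv=cv2.cvtColor(im,cv2.COLOR_BGR2HSV)
k=cv2.inRange(hsv,(3,80,80),(20,255,255)); k[:, :190]=0;k[:,340:]=0;k[:115]=0;k[260:]=0
n,l,st,c=cv2.connectedComponentsWithStats(k)
for i in range(1,n):
    if st[i,4]>15: print(st[i],c[i],plane(m,c[i],.139)[:2],plane(m,c[i],.114)[:2],plane(m,c[i],.029)[:2])
b=cv2.inRange(hsv,(0,0,0),(180,255,60)); b[:,:345]=0;b[:,395:]=0;b[:170]=0;b[250:]=0
cs,_=cv2.findContours(b,cv2.RETR_EXTERNAL,cv2.CHAIN_APPROX_NONE)
q=max(cs,key=cv2.contourArea); print(cv2.minAreaRect(q))
E
```

```text
[255 126  15  45 349] [262.28366762 144.10601719] [ 0.67562626 -0.02186015] [ 0.6825142  -0.01968081] [ 0.70593322 -0.01227106]
[316 178  13  12 113] [321.68141593 183.74336283] [ 0.5892941  -0.14928841] [ 0.59441618 -0.14971552] [ 0.61183126 -0.15116771]
[200 184  12  13 113] [205.53097345 190.22123894] [0.57507754 0.09798293] [0.57990883 0.10261358] [0.59633523 0.11835777]
[314 226  12  11 100] [319.39 230.99] [ 0.48777935 -0.14430075] [ 0.49082502 -0.14462584] [ 0.50118029 -0.14573117]
[261 238  13  14 116] [266.70689655 244.75      ] [ 0.45849734 -0.03314095] [ 0.46094407 -0.03119235] [ 0.46926294 -0.02456711]
((370.82354736328125, 211.79412841796875), (68.88011932373047, 29.34680938720703), 75.96376037597656)
```

View pics/c1.png

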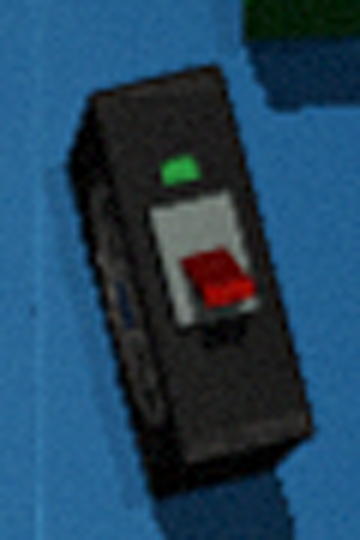

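The crop shows the extractor's top face with corners at about (92,95), (218,67), (312,432) and (188,462). The red paddle sits at (220,275), leaning to the near side.

```bash
python3 - <<'E'
from h import *
m=camera_model('top')
P=[plane(m,(u/6+340-.4,v/6+165-.4),.130)[:2] for u,v in[(92,95),(218,67),(312,432),(188,462)]]
P=np.array(P);c=P.mean(0);print(P,c); x=(P[0]+P[1]-P[2]-P[3])/2;print(np.linalg.norm(x),np.degrees(np.arctan2(x[1],x[0])),np.linalg.norm(P[0]-P[1]))
h=np.array([.5822,-.0257]);d=c-h;print(np.degrees(np.arctan2(d[1],d[0])),np.linalg.norm(d))
for u,v,z in[(192,210,.035),(267,128,.042),(316,134,.018)]:print(plane(m,(u,v),z))
E
```

```text
[[ 0.59843008 -0.2209756 ]
 [ 0.60868086 -0.26627835]
 [ 0.47690651 -0.29823715]
 [ 0.46618347 -0.25408346]] [ 0.53755023 -0.25989364]
0.13596022628053211 13.844382996197433 0.046448018034041486
-100.79408546925606 0.2384119609609664
[0.54897424 0.14748288 0.035     ]
[ 0.74065672 -0.02401715  0.042     ]
[ 0.73356668 -0.13808206  0.018     ]
```

Request:
arm_command:
  commands:
    - {"tz": -3, "jaw": 0}
    - {"tx": 4, "ty": -2.3, "tz": -3, "az": 6, "jaw": 0}
    - {"tx": 8, "ty": -4.6, "tz": -3, "az": 12, "jaw": 0}
    - {"tx": 12, "ty": -7, "tz": -3, "az": 18.1, "jaw": 0}
    - {"tx": 16, "ty": -9, "tz": -3, "az": 18.1, "jaw": 0}
    - {"tx": 20, "ty": -11.4, "tz": -3, "az": 18.1, "jaw": 0}
    - {"tx": 24, "ty": -13.6, "tz": -3, "az": 18.1, "jaw": 0}
    - {"tx": 28, "ty": -16, "tz": -3, "az": 18.1, "jaw": 0}

```text
schema error: expected keys ax, ay, az, tx, ty, tz, jaw
```

```bash
python3 - <<'E'
from h import *
s=state();p=s['position'];R=np.array(s['tcp_rot']);print(s['clock'],p,np.round(R,3).tolist(),s['gripper_width'])
for t in[(.665,.022,.25)]:print(R.T@(np.array(t)-p)*100)
hub=np.array([.5822,-.0257])
for f in list(range(2,-98,-9))+[-97]:
    a=np.radians(f);h=.011*abs(np.sin(a))+.0145*abs(np.cos(a))
    q=hub+.08*np.array([np.cos(a),np.sin(a)])+(.007+h)*np.array([-np.sin(a),np.cos(a)])
    print(f,np.round([(q[0]-.665)*100,-(q[1]-.022)*100],1))
E
```

```text
0.1 [ 0.17074142 -0.52226171  0.23056569] [[0.951, 0.311, -0.0], [0.311, -0.951, 0.002], [0.0, -0.002, -1.0]] 0.08563589213162749
[ 63.88647559 -36.38564056  -1.87186487]
2 [-0.4  2.3]
-7 [-0.1  3.5]
-16 [0.1 4.7]
-25 [0.  5.9]
-34 [-0.2  7.2]
-43 [-0.7  8.4]
-52 [-1.4  9.6]
-61 [-2.3 10.6]
-70 [-3.4 11.5]
-79 [-4.7 12.2]
-88 [-6.2 12.7]
-97 [-7.3 13. ]
-97 [-7.3 13. ]
```

Request:
arm_command:
  commands:
    - {"ax": 0, "ay": 0, "az": 0, "tx": 0, "ty": 0, "tz": -3, "jaw": 0}
    - {"ax": 0, "ay": 0, "az": 6, "tx": 4, "ty": -2.3, "tz": -3, "jaw": 0}
    - {"ax": 0, "ay": 0, "az": 12, "tx": 8, "ty": -4.6, "tz": -3, "jaw": 0}
    - {"ax": 0, "ay": 0, "az": 18.1, "tx": 12, "ty": -7, "tz": -3, "jaw": 0}
    - {"ax": 0, "ay": 0, "az": 18.1, "tx": 16, "ty": -9, "tz": -3, "jaw": 0}
    - {"ax": 0, "ay": 0, "az": 18.1, "tx": 20, "ty": -11.4, "tz": -3, "jaw": 0}
    - {"ax": 0, "ay": 0, "az": 18.1, "tx": 24, "ty": -13.6, "tz": -3, "jaw": 0}
    - {"ax": 0, "ay": 0, "az": 18.1, "tx": 28, "ty": -16, "tz": -3, "jaw": 0}

```text
clock: 0.9
position: [0.3882, -0.2822, 0.2611]
tcp_rot: [[1.0, -0.0, -0.0], [-0.0, -1.0, 0.0], [-0.0, -0.0, -1.0]]
force: [0.3, -1.5, -0.3]
gripper_width: 0.0003
gripper_force: 0.0
```

```bash
python3 - <<'E'
from h import *
s=state();p=s['position'];R=np.array(s['tcp_rot']);print(s['clock'],p,np.round(R,3).tolist(),s['gripper_width'])
for t in[(.665,.022,.25)]:print(R.T@(np.array(t)-p)*100)
E
```

```text
0.9 [ 0.38816008 -0.28219405  0.26110332] [[1.0, -0.0, -0.0], [-0.0, -1.0, 0.0], [-0.0, -0.0, -1.0]] 0.00026483178706400754
[ 27.67016148 -30.43197682   1.11058307]
```

Request:
arm_command:
  commands:
    - {"ax": 0, "ay": 0, "az": 0, "tx": 3.4, "ty": -3.7, "tz": 0, "jaw": 0}
    - {"ax": 0, "ay": 0, "az": 0, "tx": 6.8, "ty": -7.4, "tz": 0, "jaw": 0}
    - {"ax": 0, "ay": 0, "az": 0, "tx": 10.2, "ty": -11.1, "tz": 0, "jaw": 0}
    - {"ax": 0, "ay": 0, "az": 0, "tx": 13.6, "ty": -14.8, "tz": 0, "jaw": 0}
    - {"ax": 0, "ay": 0, "az": 0, "tx": 17, "ty": -18.5, "tz": 0, "jaw": 0}
    - {"ax": 0, "ay": 0, "az": 0, "tx": 20.4, "ty": -22.2, "tz": 0, "jaw": 0}
    - {"ax": 0, "ay": 0, "az": 0, "tx": 23.8, "ty": -26, "tz": 0, "jaw": 0}
    - {"ax": 0, "ay": 0, "az": 0, "tx": 26.2, "ty": -29, "tz": 0, "jaw": 0}

```text
clock: 1.7
position: [0.6505, 0.0085, 0.2605]
tcp_rot: [[1.0, 0.001, -0.001], [0.001, -1.0, 0.0], [-0.001, -0.0, -1.0]]
force: [1.6, -0.6, 0.8]
gripper_width: -0.0001
gripper_force: 0.0
```

Request:
arm_command:
  commands:
    - {"ax": 0, "ay": 0, "az": 0, "tx": 1.5, "ty": -1.5, "tz": 0, "jaw": 0}
    - {"ax": 0, "ay": 0, "az": 0, "tx": 1.5, "ty": -1.5, "tz": 4, "jaw": 0}
    - {"ax": 0, "ay": 0, "az": 0, "tx": 1.5, "ty": -1.5, "tz": 8, "jaw": 0}
    - {"ax": 0, "ay": 0, "az": 0, "tx": 1.5, "ty": -1.5, "tz": 11, "jaw": 0}
    - {"ax": 0, "ay": 0, "az": 0, "tx": 1.5, "ty": -1.5, "tz": 11, "jaw": 0}

```text
clock: 2.2
position: [0.6603, 0.0216, 0.1456]
tcp_rot: [[1.0, 0.0, -0.01], [0.0, -1.0, 0.001], [-0.01, -0.001, -1.0]]
force: [-1.4, 0.3, -0.7]
gripper_width: -0.0
gripper_force: 0.0
```

```bash
python3 - <<'E'
from h import *
s=state();print(s['clock'],s['position'],s['force'])
snap('side','s1.png')
E
```

```text
2.2 [0.66034372 0.02161258 0.14560346] [-1.40449652  0.27270639 -0.66337725]
```

View pics/s1.png

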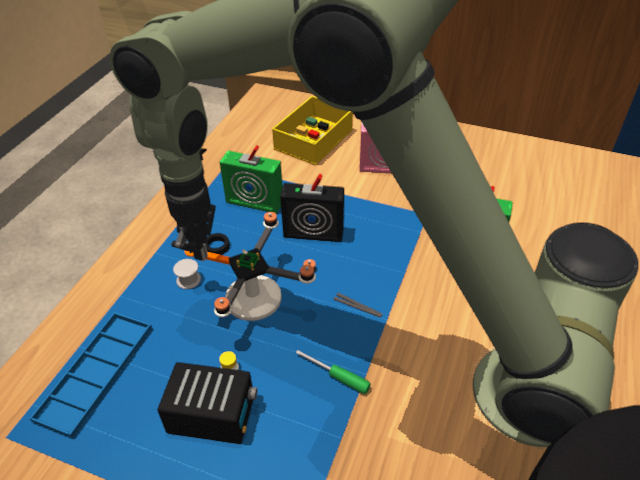

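The side view shows the closed fingertip beside the orange arm, at about (200,245), on its left side and clear. Next I go down and push.

Request:
arm_command:
  commands:
    - {"ax": 0, "ay": 0, "az": 0, "tx": 0, "ty": 0, "tz": 3, "jaw": 0}
    - {"ax": 0, "ay": 0, "az": 0, "tx": 0, "ty": 0, "tz": 5.8, "jaw": 0}
    - {"ax": 0, "ay": 0, "az": 0, "tx": 0, "ty": 0, "tz": 5.8, "jaw": 0}
    - {"ax": 0, "ay": 0, "az": 0, "tx": 0, "ty": 0, "tz": 5.8, "jaw": 0}

```text
clock: 2.65
position: [0.6652, 0.0211, 0.0951]
tcp_rot: [[1.0, -0.0, 0.002], [-0.0, -1.0, -0.0], [0.002, 0.0, -1.0]]
force: [-0.1, 0.8, 1.1]
gripper_width: 0.0001
gripper_force: 0.0
```

Request:
arm_command:
  commands:
    - {"ax": 0, "ay": 0, "az": 0, "tx": 0, "ty": 1.2, "tz": 0, "jaw": 0}
    - {"ax": 0, "ay": 0, "az": 0, "tx": -0.2, "ty": 2.3, "tz": 0, "jaw": 0}
    - {"ax": 0, "ay": 0, "az": 0, "tx": 0, "ty": 3.5, "tz": 0, "jaw": 0}
    - {"ax": 0, "ay": 0, "az": 0, "tx": 0, "ty": 4.7, "tz": 0, "jaw": 0}
    - {"ax": 0, "ay": 0, "az": 0, "tx": 0, "ty": 5.9, "tz": 0, "jaw": 0}
    - {"ax": 0, "ay": 0, "az": 0, "tx": -0.2, "ty": 7.2, "tz": 0, "jaw": 0}
    - {"ax": 0, "ay": 0, "az": 0, "tx": -0.7, "ty": 8.4, "tz": 0, "jaw": 0}
    - {"ax": 0, "ay": 0, "az": 0, "tx": -0.7, "ty": 8.4, "tz": 0, "jaw": 0}

```text
clock: 3.45
position: [0.6565, -0.0656, 0.093]
tcp_rot: [[1.0, -0.003, -0.001], [-0.003, -1.0, -0.002], [-0.001, 0.002, -1.0]]
force: [-0.7, -0.3, 0.8]
gripper_width: 0.0004
gripper_force: 0.0
```

```bash
python3 - <<'E'
from h import *
s=state();print(s['clock'],s['position'],s['force'])
im=snap('side','s2.png');snap('top','t2.png')
a=cv2.imread('pics/s2.png')[120:340,120:400];b=cv2.imread('pics/t2.png')[100:320,160:440]
cv2.imwrite('pics/b2.png',cv2.resize(np.hstack([a,b]),None,fx=1.4,fy=1.4))
E
```

```text
3.45 [ 0.65652974 -0.06563813  0.09304539] [-0.69923422 -0.33496624  0.77396599]
```

View pics/b2.png

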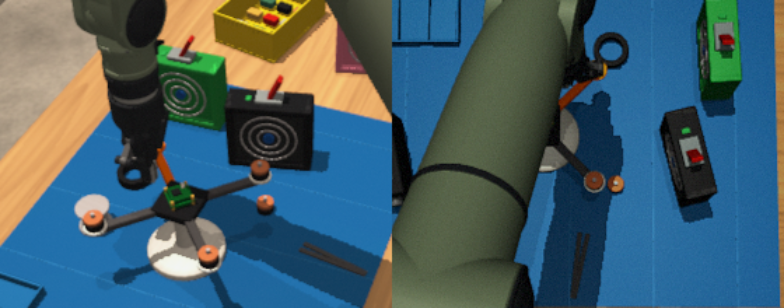

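The two crops show the arm turned about 45°, with the finger behind the orange arm. I carry on round the arc.

Request:
arm_command:
  commands:
    - {"ax": 0, "ay": 0, "az": 0, "tx": -0.7, "ty": 1.2, "tz": 0, "jaw": 0}
    - {"ax": 0, "ay": 0, "az": 0, "tx": -1.6, "ty": 2.2, "tz": 0, "jaw": 0}
    - {"ax": 0, "ay": 0, "az": 0, "tx": -2.7, "ty": 3.1, "tz": 0, "jaw": 0}
    - {"ax": 0, "ay": 0, "az": 0, "tx": -4, "ty": 3.8, "tz": 0, "jaw": 0}
    - {"ax": 0, "ay": 0, "az": 0, "tx": -5.5, "ty": 4.3, "tz": 0, "jaw": 0}
    - {"ax": 0, "ay": 0, "az": 0, "tx": -6.0, "ty": 4.4, "tz": 0, "jaw": 0}
    - {"ax": 0, "ay": 0, "az": 0, "tx": -6.0, "ty": 4.4, "tz": 0, "jaw": 0}

```text
clock: 4.25
position: [0.5961, -0.1077, 0.0935]
tcp_rot: [[1.0, -0.001, -0.001], [-0.001, -1.0, -0.001], [-0.001, 0.001, -1.0]]
force: [-0.1, 0.1, -0.4]
gripper_width: 0.0001
gripper_force: 0.0
```

```bash
cat > ang.py <<'E'
from h import *
s=state();print(s['clock'],s['position'],s['force'])
hub=np.array([.5822,-.0257])
for n in('side','top'):
    im=cv2.cvtColor(snap(n,'x_%s_%d.png'%(n,s['clock']*100)),cv2.COLOR_BGR2RGB)
    im=cv2.imread('pics/x_%s_%d.png'%(n,s['clock']*100)); m=camera_model(n)
    k=cv2.inRange(cv2.cvtColor(im,cv2.COLOR_BGR2HSV),(3,80,80),(20,255,255))
    N,l,st,c=cv2.connectedComponentsWithStats(k)
    for i in range(1,N):
        for z in(.114,.139):
            p=plane(m,c[i],z)[:2]; d=p-hub
            if st[i,4]>25 and np.linalg.norm(d)<.15: print(n,z,st[i,4],np.round(c[i]),np.round(p,4),'r',round(np.linalg.norm(d),4),'ang',round(np.degrees(np.arctan2(d[1],d[0])),1))
E
python3 ang.py
```

```text
4.25 [ 0.596103   -0.1076793   0.09347779] [-0.11992377  0.09660286 -0.43671452]
side 0.114 317 [273. 234.] [ 0.5725 -0.1152] r 0.0901 ang -96.2
side 0.139 317 [273. 234.] [ 0.5602 -0.0921] r 0.07 ang -108.3
side 0.114 102 [196. 238.] [ 0.7197 -0.0478] r 0.1393 ang -9.1
side 0.139 102 [196. 238.] [ 0.7032 -0.0266] r 0.121 ang -0.4
side 0.114 85 [309. 264.] [ 0.4683 -0.0598] r 0.1189 ang -163.3
side 0.139 85 [309. 264.] [ 0.4589 -0.0383] r 0.1239 ang -174.2
side 0.114 128 [302. 277.] [ 0.4674 -0.0224] r 0.1149 ang 178.4
side 0.139 128 [302. 277.] [ 0.4581 -0.002 ] r 0.1264 ang 169.2
side 0.114 140 [212. 300.] [0.6065 0.0913] r 0.1194 ang 78.3
side 0.139 140 [212. 300.] [0.5932 0.1085] r 0.1346 ang 85.3
top 0.114 109 [206. 181.] [0.6004 0.1017] r 0.1287 ang 81.9
top 0.139 109 [206. 181.] [0.5952 0.0971] r 0.1234 ang 84.0
top 0.114 206 [319. 194.] [ 0.5709 -0.1443] r 0.1191 ang -95.4
top 0.139 206 [319. 194.] [ 0.5662 -0.144 ] r 0.1193 ang -97.7
top 0.114 88 [319. 231.] [ 0.491  -0.1444] r 0.1497 ang -127.5
```

Request:
arm_command:
  commands:
    - {"ax": 0, "ay": 0, "az": 0, "tx": -0.4, "ty": 0, "tz": 0, "jaw": 0}
    - {"ax": 0, "ay": 0, "az": 0, "tx": -0.8, "ty": 0, "tz": 0, "jaw": 0}
    - {"ax": 0, "ay": 0, "az": 0, "tx": -0.8, "ty": 0, "tz": 0, "jaw": 0}

```text
clock: 4.65
position: [0.5892, -0.1068, 0.0933]
tcp_rot: [[1.0, 0.0, 0.0], [0.0, -1.0, -0.0], [0.0, 0.0, -1.0]]
force: [1.1, -0.7, 1.2]
gripper_width: -0.0002
gripper_force: 0.4
```

```bash
python3 ang.py | grep -E 'top|^[0-9]'
```

```text
4.65 [ 0.58918049 -0.10677503  0.09334368] [ 1.10910249 -0.69647546  1.18476473]
top 0.114 112 [207. 177.] [0.6102 0.1009] r 0.1297 ang 77.5
top 0.139 112 [207. 177.] [0.6047 0.0963] r 0.1241 ang 79.5
top 0.114 206 [319. 199.] [ 0.5615 -0.1434] r 0.1195 ang -100.0
top 0.139 206 [319. 199.] [ 0.5571 -0.1431] r 0.12 ang -102.1
top 0.114 87 [319. 231.] [ 0.4911 -0.1445] r 0.1497 ang -127.5
```

The orange arm reads about −100.2°, against a target of −100.8°. I back off, lift, and go round to the robot side of the paddle.

Request:
arm_command:
  commands:
    - {"ax": 0, "ay": 0, "az": 0, "tx": 2.5, "ty": 0, "tz": 0, "jaw": 0}
    - {"ax": 0, "ay": 0, "az": 0, "tx": 2.5, "ty": 0, "tz": -4, "jaw": 0}
    - {"ax": 0, "ay": 0, "az": 0, "tx": 2.5, "ty": 0, "tz": -8, "jaw": 0}
    - {"ax": 0, "ay": 0, "az": 0, "tx": 2.5, "ty": 0, "tz": -12, "jaw": 0}
    - {"ax": 0, "ay": 0, "az": 0, "tx": 2.5, "ty": 0, "tz": -16, "jaw": 0}
    - {"ax": 0, "ay": 0, "az": 0, "tx": 2.5, "ty": 0, "tz": -16, "jaw": 0}

```text
clock: 5.35
position: [0.617, -0.1075, 0.2596]
tcp_rot: [[1.0, 0.0, 0.009], [0.0, -1.0, -0.003], [0.009, 0.003, -1.0]]
force: [0.8, 0.7, -0.0]
gripper_width: -0.0003
gripper_force: 0.0
```

Request:
arm_command:
  commands:
    - {"ax": 0, "ay": 0, "az": -3, "tx": -3, "ty": 3.5, "tz": 0, "jaw": 0}
    - {"ax": 0, "ay": 0, "az": -6, "tx": -6, "ty": 7, "tz": 0, "jaw": 0}
    - {"ax": 0, "ay": 0, "az": -9, "tx": -9, "ty": 11, "tz": 0, "jaw": 0}
    - {"ax": 0, "ay": 0, "az": -12, "tx": -11.5, "ty": 14.5, "tz": 0, "jaw": 0}
    - {"ax": 0, "ay": 0, "az": -13.8, "tx": -13.4, "ty": 16.7, "tz": 0, "jaw": 0}
    - {"ax": 0, "ay": 0, "az": -13.8, "tx": -13.4, "ty": 16.7, "tz": 0, "jaw": 0}
    - {"ax": 0, "ay": 0, "az": -13.8, "tx": -13.4, "ty": 16.7, "tz": 0, "jaw": 0}

```text
clock: 6.05
position: [0.4797, -0.2738, 0.2527]
tcp_rot: [[0.972, 0.237, -0.001], [0.237, -0.972, 0.001], [-0.001, -0.001, -1.0]]
force: [-0.2, 0.0, -0.0]
gripper_width: 0.0003
gripper_force: 0.0
```

```bash
python3 ang.py | grep -E 'side|top|^[0-9]'|grep -v 0.139; python3 - <<'E'
from h import *
s=state();p=s['position'];R=np.array(s['tcp_rot']);print(p,s['clock'])
c=np.array([.5376,-.2599,0]);print('own',(R.T@(p-c))*100)
m=camera_model('side');im=snap('side','s4.png')
k=cv2.inRange(cv2.cvtColor(im,cv2.COLOR_RGB2HSV),(0,150,90),(3,255,255))|cv2.inRange(cv2.cvtColor(im,cv2.COLOR_RGB2HSV),(174,150,90),(180,255,255))
k[:,:290]=0;k[:,345:]=0;k[:160]=0;k[220:]=0
v,u=np.nonzero(k);print(len(u),u.min(),u.max(),v.min(),v.max())
print('pred',proj(m,(.5166,-.265,.173)),proj(m,(.5376,-.2599,.138)))
cv2.imwrite('pics/s4c.png',cv2.resize(cv2.imread('pics/s4.png')[80:330,150:400],None,fx=2.2,fy=2.2))
E
```

```text
6.05 [ 0.47969476 -0.27380649  0.25270334] [-0.21900385  0.03119137 -0.03738406]
side 0.114 346 [276. 235.] [ 0.565  -0.1141] r 0.0901 ang -101.0
side 0.114 100 [199. 235.] [ 0.7186 -0.0581] r 0.1402 ang -13.4
side 0.114 91 [309. 264.] [ 0.4689 -0.0594] r 0.1182 ang -163.4
side 0.114 125 [300. 281.] [ 0.4687 -0.0116] r 0.1144 ang 172.9
side 0.114 132 [208. 298.] [0.6166 0.0897] r 0.1204 ang 73.4
top 0.114 111 [275. 131.] [ 0.7118 -0.0469] r 0.1313 ang -9.3
top 0.114 117 [207. 176.] [0.6105 0.1006] r 0.1294 ang 77.4
top 0.114 299 [307. 196.] [ 0.5664 -0.1178] r 0.0935 ang -99.7
top 0.114 121 [252. 244.] [ 0.463  -0.0006] r 0.1219 ang 168.1
[ 0.48060077 -0.27295057  0.25290164] 6.15
own [ -5.8522174   -0.11743702 -25.28878152]
38 312 321 175 190
pred [np.float64(322.7055134366446), np.float64(175.62244662717075)] [np.float64(313.26480171313926), np.float64(187.3110339929524)]
```

View pics/s4c.png

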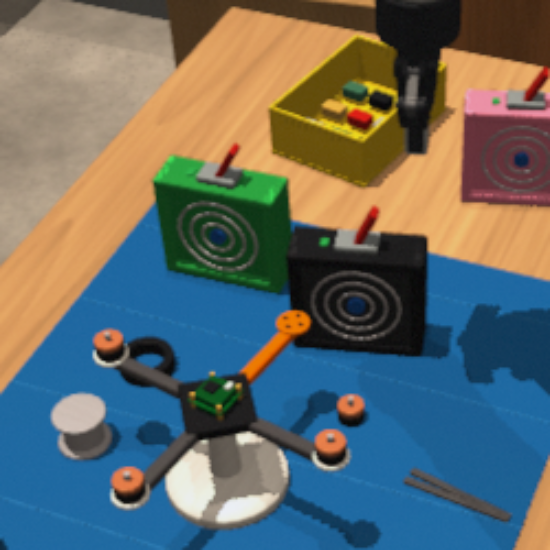

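The crop shows the orange arm pointing at the extractor, the paddle leaning right towards the robot at (370,222), and the finger behind it. The predicted tip projection matches. I go down and push.

Request:
arm_command:
  commands:
    - {"ax": 0, "ay": 0, "az": 0, "tx": 0, "ty": 0, "tz": 4, "jaw": 0}
    - {"ax": 0, "ay": 0, "az": 0, "tx": 0, "ty": 0, "tz": 8, "jaw": 0}
    - {"ax": 0, "ay": 0, "az": 0, "tx": 0, "ty": 0, "tz": 9.8, "jaw": 0}
    - {"ax": 0, "ay": 0, "az": 0, "tx": 0, "ty": 0, "tz": 9.8, "jaw": 0}
    - {"ax": 0, "ay": 0, "az": 0, "tx": 0, "ty": 0, "tz": 9.8, "jaw": 0}

```text
clock: 6.7
position: [0.481, -0.2731, 0.1556]
tcp_rot: [[0.971, 0.24, -0.0], [0.24, -0.971, 0.0], [-0.0, -0.0, -1.0]]
force: [0.7, 0.3, 1.4]
gripper_width: -0.0003
gripper_force: 0.0
```

Request:
arm_command:
  commands:
    - {"ax": 0, "ay": 0, "az": 0, "tx": 1, "ty": 0, "tz": 0, "jaw": 0}
    - {"ax": 0, "ay": 0, "az": 0, "tx": 2, "ty": 0, "tz": 0, "jaw": 0}
    - {"ax": 0, "ay": 0, "az": 0, "tx": 3, "ty": 0, "tz": 0, "jaw": 0}
    - {"ax": 0, "ay": 0, "az": 0, "tx": 4, "ty": 0, "tz": 0, "jaw": 0}
    - {"ax": 0, "ay": 0, "az": 0, "tx": 4.6, "ty": 0, "tz": 0, "jaw": 0}
    - {"ax": 0, "ay": 0, "az": 0, "tx": 5.1, "ty": 0, "tz": 0, "jaw": 0}
    - {"ax": 0, "ay": 0, "az": 0, "tx": 5.1, "ty": 0, "tz": 0, "jaw": 0}

```text
clock: 7.4
position: [0.5307, -0.2615, 0.1553]
tcp_rot: [[0.971, 0.239, 0.001], [0.239, -0.971, 0.0], [0.001, 0.0, -1.0]]
force: [-0.4, 0.1, 0.3]
gripper_width: -0.0
gripper_force: 0.0
```

Request:
arm_command:
  commands:
    - {"ax": 0, "ay": 0, "az": 0, "tx": 0.2, "ty": 0, "tz": 0, "jaw": 0}
    - {"ax": 0, "ay": 0, "az": 0, "tx": 0.2, "ty": 0, "tz": 0, "jaw": 0}

```text
clock: 7.6
position: [0.5317, -0.2611, 0.1551]
tcp_rot: [[0.971, 0.238, -0.0], [0.238, -0.971, 0.0], [-0.0, -0.0, -1.0]]
force: [-0.5, -0.9, 0.3]
gripper_width: -0.0002
gripper_force: 0.5
```

Request:
arm_command:
  commands:
    - {"ax": 0, "ay": 0, "az": 0, "tx": 0.15, "ty": 0, "tz": 0, "jaw": 0}
    - {"ax": 0, "ay": 0, "az": 0, "tx": 0.15, "ty": 0, "tz": 0, "jaw": 0}

```text
clock: 7.8
position: [0.5329, -0.2607, 0.155]
tcp_rot: [[0.971, 0.238, -0.001], [0.238, -0.971, 0.0], [-0.001, -0.0, -1.0]]
force: [-1.2, -0.8, 0.2]
gripper_width: -0.0001
gripper_force: 0.9
```

Request:
arm_command:
  commands:
    - {"ax": 0, "ay": 0, "az": 0, "tx": 0.15, "ty": 0, "tz": 0, "jaw": 0}
    - {"ax": 0, "ay": 0, "az": 0, "tx": 0.15, "ty": 0, "tz": 0, "jaw": 0}

```text
clock: 8.0
position: [0.5346, -0.2603, 0.1551]
tcp_rot: [[0.971, 0.238, -0.0], [0.238, -0.971, 0.0], [-0.0, -0.0, -1.0]]
force: [-0.9, -1.4, 0.6]
gripper_width: 0.0001
gripper_force: 0.9
```

Request:
arm_command:
  commands:
    - {"ax": 0, "ay": 0, "az": 0, "tx": 0.15, "ty": 0, "tz": 0, "jaw": 0}
    - {"ax": 0, "ay": 0, "az": 0, "tx": 0.15, "ty": 0, "tz": 0, "jaw": 0}

```text
clock: 8.2
position: [0.5363, -0.2599, 0.1552]
tcp_rot: [[0.971, 0.239, 0.0], [0.239, -0.971, 0.0], [0.0, -0.0, -1.0]]
force: [-1.7, 0.3, -0.5]
gripper_width: -0.0001
gripper_force: 0.8
```

Request:
arm_command:
  commands:
    - {"ax": 0, "ay": 0, "az": 0, "tx": 0.15, "ty": 0, "tz": 0, "jaw": 0}
    - {"ax": 0, "ay": 0, "az": 0, "tx": 0.15, "ty": 0, "tz": 0, "jaw": 0}

```text
clock: 8.4
position: [0.5366, -0.2598, 0.1552]
tcp_rot: [[0.971, 0.238, -0.002], [0.238, -0.971, -0.001], [-0.002, -0.0, -1.0]]
force: [-5.7, 0.1, 1.1]
gripper_width: -0.0
gripper_force: 2.8
```

```bash
python3 - <<'E'
from h import *
s=state();print(s['position'],s['force'])
snap('side','s5.png')
cv2.imwrite('pics/s5c.png',cv2.resize(cv2.imread('pics/s5.png')[120:250,250:380],None,fx=4,fy=4))
E
```

```text
[ 0.53657672 -0.259806    0.15521197] [-5.71222387  0.06500626  1.1459025 ]
```

View pics/s5c.png

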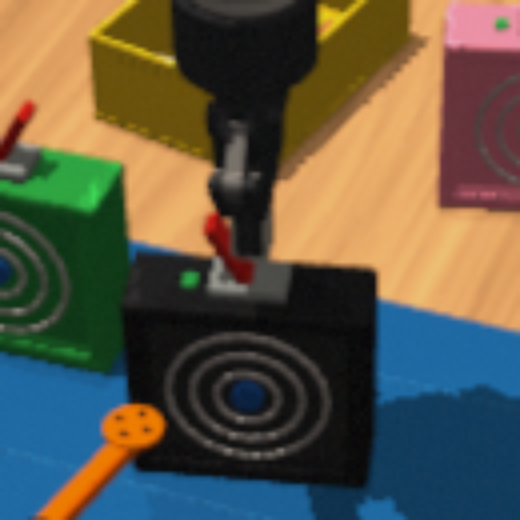

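The paddle at (228,245) now leans to the far side, and the force rose to 5.7 N at the stop. I back off and lift.

Request:
arm_command:
  commands:
    - {"ax": 0, "ay": 0, "az": 0, "tx": -1.5, "ty": 0, "tz": 0, "jaw": 0}
    - {"ax": 0, "ay": 0, "az": 0, "tx": -4, "ty": 0, "tz": 0, "jaw": 0}
    - {"ax": 0, "ay": 0, "az": 0, "tx": -5, "ty": 0, "tz": -4, "jaw": 0}
    - {"ax": 0, "ay": 0, "az": 0, "tx": -5, "ty": 0, "tz": -8, "jaw": 0}
    - {"ax": 0, "ay": 0, "az": 0, "tx": -5, "ty": 0, "tz": -10, "jaw": 0}
    - {"ax": 0, "ay": 0, "az": 0, "tx": -5, "ty": 0, "tz": -10, "jaw": 0}
    - {"ax": 0, "ay": 0, "az": 0, "tx": -5, "ty": 0, "tz": -10, "jaw": 0}

```text
clock: 9.15
position: [0.4898, -0.2717, 0.2555]
tcp_rot: [[0.971, 0.239, 0.002], [0.239, -0.971, -0.0], [0.002, 0.001, -1.0]]
force: [-0.0, 0.4, 0.1]
gripper_width: -0.0
gripper_force: 0.0
```

```bash
python3 ang.py | grep -E 'top|^[0-9]'; python3 - <<'E'
from h import *
snap('side','s6.png')
cv2.imwrite('pics/s6c.png',cv2.resize(cv2.imread('pics/s6.png')[120:330,170:380],None,fx=2.8,fy=2.8))
E
```

```text
9.15 [ 0.48978076 -0.27165148  0.25552617] [-0.02089845  0.42579388  0.09443225]
top 0.114 112 [275. 131.] [ 0.7118 -0.0469] r 0.1313 ang -9.3
top 0.139 112 [275. 131.] [ 0.7043 -0.0485] r 0.1242 ang -10.6
top 0.114 115 [207. 176.] [0.6105 0.1008] r 0.1296 ang 77.4
top 0.139 115 [207. 176.] [0.605  0.0962] r 0.124 ang 79.4
top 0.114 297 [307. 197.] [ 0.5661 -0.1177] r 0.0934 ang -99.9
top 0.139 297 [307. 197.] [ 0.5616 -0.1179] r 0.0945 ang -102.6
top 0.114 101 [319. 231.] [ 0.4908 -0.1445] r 0.1499 ang -127.6
top 0.114 121 [252. 244.] [ 0.463  -0.0006] r 0.1219 ang 168.1
top 0.139 121 [252. 244.] [ 0.4605 -0.0031] r 0.1238 ang 169.5
```

View pics/s6c.png

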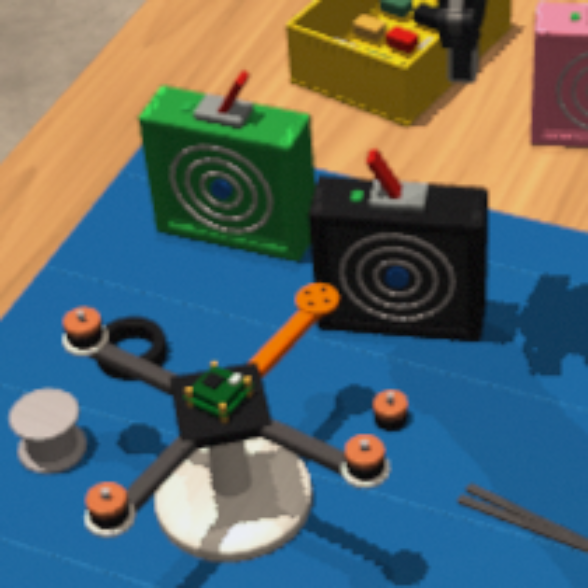

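The paddle at (385,172) leans fully to the far side, the orange arm points at the extractor (about −100.5°), and the robot is clear. I hand the job in.

```bash
python3 -c "
from workcell import *
print(sign_off())"
```

```text
the job is handed in; nothing more can be done
None
```

I handed the job in at about 9 s on the robot clock: the orange arm points within about 1° of the fume extractor's centre, the red paddle switch is over at its far stop, and the robot touches nothing; no verdict came back.

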